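Show the unpaired centrifuge tube to the camera

TASK

The centrifuge has been loaded with three tubes, two of them facing each other across the rotor, but the third has no partner in the bucket opposite. Take that unpaired tube out, leaving the other two seated in their buckets, and show it to the camera so that a matching balance tube can be made up: hold it upright, cap up, midway between the camera lens and the light panel with the middle of the tube in line with the lens, without bumping the viewing stand or disturbing the other things on the bench. Finish while still holding it there, still and in the air.

Things in the scene. Friction and masses are not known exactly. Their poses are not given: they have to be found in the camera images.
- centrifuge: white round bench centrifuge, fixed; drum 332 mm across, bowl 284 mm wide inside, rim 196 mm above the bench. Its lid stands open, leaning back, at its +x side, 180 mm or more from the axis, up to 0.56 m high, on two thin struts; a console sticks out at its -x side to 215 mm from the axis, below 135 mm height. Origin: on the rotor axis at bench level
- rotor: swing-out rotor in the bowl: aluminium cross, turns on its upright axis with slight friction (0.03 N m). Origin: on the axis, 55 mm above the bench. Four steel buckets 62 mm from the axis, along its +x, +y, -x, -y, each hanging by gravity from tangential trunnions and free to swing. Cross arms end at 153 mm above the bench, the centre nut at 177 mm
- tube_1: one of three alike capped conical tubes, white with a blue cap, 117 mm long, 30 to 65 g, each cap up in a bucket (which one varies). Cap: 34 mm across, 12.5 mm tall, at the top; body below 29 mm across, tapering over the last 19 mm to a point. Frame: +y along the tube from cap to point (down when upright); origin 17 mm beside its middle, towards -z
- tube_1_mid (a point): middle of tube_1, on its axis, halfway between cap top and point; 143.5 mm above the bench when seated. Bucket: 32 mm wide inside, floor 85 mm and rim 160 mm above the bench, so a seated tube stands 42 mm out of it
- tube_1_cap (a point): centre of the top face of tube_1's cap, on the tube's axis, 58.5 mm from its middle; 202 mm above the bench when seated
- tube_2: one of three alike capped conical tubes, white with a blue cap, 117 mm long, 30 to 65 g, each cap up in a bucket (which one varies). Cap: 34 mm across, 12.5 mm tall, at the top; body below 29 mm across, tapering over the last 19 mm to a point. Frame: +y along the tube from cap to point (down when upright); origin 17 mm beside its middle, towards -z
- tube_2_mid (a point): middle of tube_2, on its axis, halfway between cap top and point; 143.5 mm above the bench when seated. Bucket: 32 mm wide inside, floor 85 mm and rim 160 mm above the bench, so a seated tube stands 42 mm out of it
- tube_2_cap (a point): centre of the top face of tube_2's cap, on the tube's axis, 58.5 mm from its middle; 202 mm above the bench when seated
- tube_3: one of three alike capped conical tubes, white with a blue cap, 117 mm long, 30 to 65 g, each cap up in a bucket (which one varies). Cap: 34 mm across, 12.5 mm tall, at the top; body below 29 mm across, tapering over the last 19 mm to a point. Frame: +y along the tube from cap to point (down when upright); origin 17 mm beside its middle, towards -z
- tube_3_mid (a point): middle of tube_3, on its axis, halfway between cap top and point; 143.5 mm above the bench when seated. Bucket: 32 mm wide inside, floor 85 mm and rim 160 mm above the bench, so a seated tube stands 42 mm out of it
- tube_3_cap (a point): centre of the top face of tube_3's cap, on the tube's axis, 58.5 mm from its middle; 202 mm above the bench when seated
- viewing_stand: stand fixed on the bench: base plate 110 x 268 x 12 mm, at one end a small grey camera on a post (top 163 mm high), at the other, facing it, an upright white light panel 112 mm square (84 to 196 mm high). Origin: at bench level below the point midway between them. +y runs along the lens axis from camera to panel, z up; the sides (+x, -x) are open
- lens (a point): centre of the camera lens's front face, 140 mm above the bench; looks along the stand's +y
- view_point (a point): point on the lens axis midway between lens and light panel, 75 mm from each, 140 mm above the bench; same axes as the stand
- marker: black marker pen lying on the bench, 135 mm long; a bystander
- foam_float: foam block 66 x 105 x 26 mm; a bystander
- dropper_bottle: small glass dropper bottle, 34 mm across, 97 mm tall; a bystander

How it is judged:
By the outcome, as a careful person would: the job done as asked, in the order asked, and still so for the second after the job is handed in, while the arm keeps its last pose, push and grip.
It also fails if it takes over 38 s, if anything falls off the work surface, if the arm or the gripper's body presses on something with over 40 N, if the wrist force passes 120 N, or if a joint passes its speed limit or range.

ROBOT

A 6-joint arm with a two-finger parallel gripper is mounted at the origin on a cart in front of the work surface, level with it; the furniture and walls round the work are solid. World frame = base frame: x ahead of the robot, y to its left, z up, the work surface at z = 0. Lengths are in m, angles in rad, forces in N, time in s.
With the tool pointing down it reaches from about 0.25 to 0.775 m from the base axis. Payload 4 kg.
Tool frame: the origin (TCP) lies at the very end of the fingers, on their centre line; the grasp point (between the pads) lies 19 mm behind it (robot.tcp_to_grasp is the distance from the TCP to the grasp point, in m); z points along the fingers, y is the line along which they close (so a half turn about z gives the same grasp; the last joint's range is limited). The gripper opens to 94 mm and grips with 3 to 60 N. Pads are 16 mm wide; open, the fingers measure 119 mm over their backs; the gripper's body (75 mm by 177 mm) begins 78 mm behind the grasp point.
Start: joints at [-0.103, 0.087, 1.371, -0, 1.684, -0.103], TCP at [0.55, -0, 0.206] pointing down, gripper open.
Joint ranges: [-3.1, 3.1], [-0.76, 2.03], [0.27, 2.55], [-1.08, 4.22], [0.17, 2.65], [-2.57, 2.57]. Speed limits (rad/s): [2.79, 2.79, 3.14, 3.14, 3.14, 3.14].

INTERFACE

Orientations are given as [roll, pitch, yaw] about the fixed x, y, z axes, in that order (R = Rz(yaw) Ry(pitch) Rx(roll)).
In Python, from bench import robot, snapshot gives the robot as it stands (robot), with the cameras as plain functions.
- The arm moves only by the tool drive_effector, called after "Call:" as a command line: name --argument value ..., lists and objects as JSON in quotes. Schema: {"type":"object","properties":{"increments":{"type":"array","items":{"type":"array","prefixItems":[{"type":"number"},{"type":"array","items":{"type":"number"},"minItems":3,"maxItems":3},{"type":"number"}],"minItems":3,"maxItems":3},"minItems":1,"maxItems":20},"only":{"type":"string"},"quiet":{"type":"boolean"},"lines":{"type":"string"}},"required":["increments"],"additionalProperties":false}. increments is a list of rows, 1 to 20 of them, each written [opening, [dx, dy, dz], turn]: the finger opening in m, then dx, dy, dz in normalised numbers (1 is 0.4 m), then a turn about the tool's z in normalised numbers (1 is pi/2 rad); each row shifts and turns the commanded pose from where the row before left it, along the tool's axes as they then stand; what a row does not reach is not made up. A row lasts 1/12 s, in which the tool goes at most 0.0417 m and 0.125 rad, less where a joint would pass 70% of its speed; a pose out of reach is approached as far as the arm can. The fingers move at their own pace and stop on an object; the grip force is fixed at half the most. Time passes only in rows, so rows that do not move let the fingers close. The tool returns the time, the measured TCP pose, the force, the opening and the grip force at its end. only (a regular expression) keeps the lines of the reply that match it, lines (a string "A,B") keeps lines A to B, and quiet returns only ok. A shift or turn number past 1, either way, is cut back to 1. Input that does not fit is refused with a message, and nothing moves.
- robot.get_obs(): the state, without advancing time (a new reading comes with each control period).
- snapshot(name): name is "scene" or "side" or "wrist"; returns a dict with "color" (384x512x3 uint8, blue, green, red), "fx", "fy", "cx", "cy" (pixels), "k1" (the pictures are not rectified: a ray, as slopes to the right and down, at radius r is drawn at 1 + k1 r^2 times it, then the intrinsics apply), "extrinsics" (4x4, takes a point from world to camera coordinates). Camera axes: x right, y down, z forward; pixel columns grow to the right and rows downward; lengths in m; the calibration is good to about 2 mm. A picture is of the moment at which its call begins. There is no depth.
- robot.close_job(): hands the job in; it is judged then, once.
The state is a dict: "time": time; "joint_positions": joint angles; "qvel": joint speeds; "joint_torque": joint torques, N m; "tool_pos": TCP position; "ee_rot": TCP orientation; "wrist_force": force on the tool from outside, world axes, zero at the start; "wrist_torque": the same for the moment, N m; "width": finger opening in m; "finger_force": force on a finger pad.
Only numpy, scipy, OpenCV 4.12 (cv2) and the standard library are available. Lean on these libraries where they do the work, as an engineer would, in place of code of your own. Each camera call takes 0.05 s, during which the arm holds its last target. There are 200 camera calls.

## Working session

There is one attempt and no reset: what is moved stays moved. The work goes in short steps, Python scripts to look and compute and a tool call to move; the robot and the scene stay as the last step left them, time stands still between calls to the robot, and variables do not carry over. Pictures are saved under pics/ and viewed, at most 10 in all, crops included, and the job is handed in when it is done.

```bash
ls; mkdir -p pics; cat > h.py <<'E'
import numpy as np, cv2, json
def save(s,name):
    cv2.imwrite(f'pics/{name}.png',s['color']); np.savez(f'pics/{name}.npz',**{k:np.array(v) for k,v in s.items()})
def ray(name,u,v):
    s=np.load(f'pics/{name}.npz'); d=np.array([(u-s['cx'])/s['fx'],(v-s['cy'])/s['fy']]); p=d.copy()
    for _ in range(20): p=d/(1+s['k1']*(p@p))
    E=s['extrinsics']; R=E[:3,:3]; r=R.T@np.array([p[0],p[1],1]); return -R.T@E[:3,3], r/np.linalg.norm(r)
def proj(name,P):
    s=np.load(f'pics/{name}.npz'); q=s['extrinsics'][:3,:3]@np.array(P)+s['extrinsics'][:3,3]; p=q[:2]/q[2]; p=p*(1+s['k1']*(p@p))
    return np.array([s['fx']*p[0]+s['cx'],s['fy']*p[1]+s['cy']])
def atz(name,u,v,z):
    c,r=ray(name,u,v); return c+r*(z-c[2])/r[2]
def tri(*obs):
    A=0;b=0;L=[ray(*o) for o in obs]
    for c,r in L:
        M=np.eye(3)-np.outer(r,r);A=A+M;b=b+M@c
    X=np.linalg.solve(A,b); return X,[float(np.linalg.norm(np.cross(X-c,r))) for c,r in L]
E
python3 - <<'E'
from bench import robot, snapshot
from h import *
for n in ['scene','side','wrist']:
    save(snapshot(n),n+'0')
a=[cv2.imread(f'pics/{n}0.png') for n in ['scene','side']]
for n in ['scene0','side0','wrist0']:
    print(n,ray(n,256,192))
cv2.imwrite('pics/s.png',cv2.resize(a[0],(800,600),interpolation=cv2.INTER_CUBIC));cv2.imwrite('pics/d.png',cv2.resize(a[1],(800,600),interpolation=cv2.INTER_CUBIC))
o=robot.get_obs();print(o['tool_pos'],o['ee_rot'],o['time'])
E
```

```text
bench.py
pics
scene0 (array([ 0.14550872, -0.7136003 ,  1.01211021]), array([ 0.34657866,  0.5731688 , -0.74253671]))
side0 (array([0.24174409, 0.77599316, 0.7448471 ]), array([ 0.28999725, -0.77080267, -0.56724319]))
wrist0 (array([0.55004856, 0.06828051, 0.38464914]), array([ 9.60219802e-04, -2.25577879e-01, -9.74224665e-01]))
[5.49574482e-01 3.43508611e-05 2.04592427e-01] [-3.13990719e+00 -1.61495919e-04  1.57079085e+00] 0.15
```

View pics/s.png

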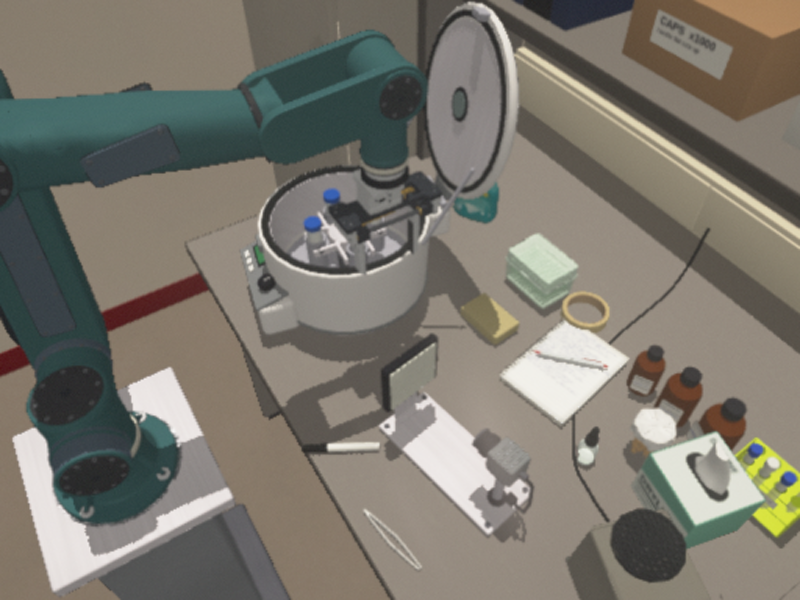

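View pics/d.png

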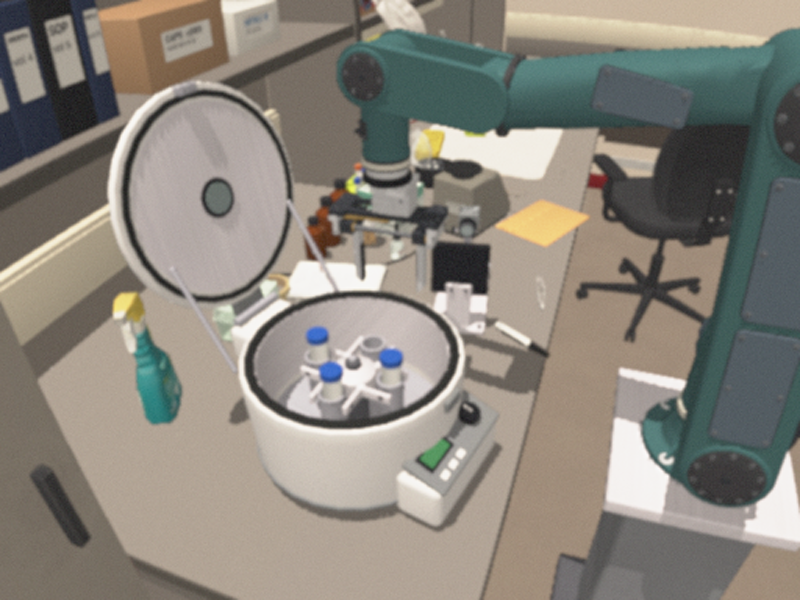

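View pics/wrist0.png

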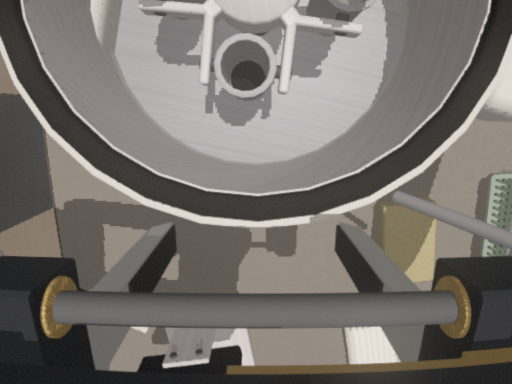

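The side view shows caps at (318,335), (391,357) and (330,372) in 800-px coordinates. The empty bucket is at (373,345), so the unpaired tube is the near one at (330,372), on the +y side. The wrist view agrees, with the empty bucket at about (246,66). In the scene view the panel is at (410,372) and the camera box at (505,460). Next I'll enlarge these.

```bash
python3 - <<'E'
from h import *
a=cv2.imread('pics/side0.png')[195:270,175:275]; b=cv2.imread('pics/scene0.png')[110:185,170:270]
c=cv2.imread('pics/scene0.png')[210:345,235:345];
f=lambda x,k:cv2.resize(x,None,fx=k,fy=k,interpolation=cv2.INTER_CUBIC)
L=np.vstack([f(a,4),f(b,4)[:290]]); R=f(c,3.6)[:590]; R=cv2.copyMakeBorder(R,0,L.shape[0]-R.shape[0],0,0,cv2.BORDER_CONSTANT)
m=np.hstack([L,R]);print(m.shape);cv2.imwrite('pics/c1.png',m)
E
```

```text
(590, 796, 3)
```

View pics/c1.png

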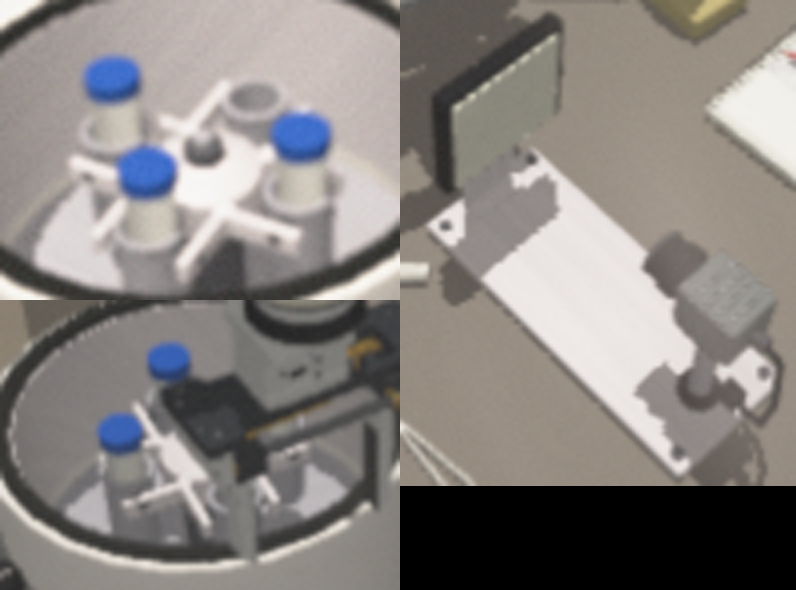

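```bash
python3 - <<'E'
from h import *
np.set_printoptions(precision=4,suppress=True)
S=lambda u,v:('side0',175+u/4,195+v/4)
C=lambda u,v:('scene0',170+u/4,110+(v-300)/4)
P=lambda u,v:('scene0',235+(u-400)/3.6,210+v/3.6)
print('B',tri(S(147,163),C(169,353))); print('C',tri(S(300,127),C(121,427)))
for p in [S(112,70),S(147,163),S(300,127),C(169,353),C(121,427)]: print(atz(*p,.202)[:2])
print('nut',atz(*S(205,140),.177)[:2],'empty',atz(*S(256,98),.160)[:2],atz('wrist0',246,66,.16)[:2])
k=[atz(*P(u,v),.012)[:2] for u,v in [(430,222),(537,150),(782,362),(685,476)]]
print('plate',k,[np.linalg.norm(k[i]-k[i-1]) for i in range(4)])
for u,v,z in [(455,103,.19),(561,34,.19),(556,106,.09),(458,190,.09)]: print('panel',atz(*P(u,v),z)[:2])
for u,v in [(722,252),(776,297),(727,362),(676,310)]: print('cam',atz(*P(u,v),.163)[:2])
print('lens',atz(*P(662,257),.14)[:2])
E
```

```text
B (array([0.5565, 0.2232, 0.202 ]), [0.0025026847710488405, 0.002502684771048691])
C (array([0.4882, 0.1679, 0.201 ]), [0.0016139324842393973, 0.0016139324842394105])
[0.6082 0.1561]
[0.5536 0.2243]
[0.486  0.1698]
[0.5593 0.2247]
[0.4895 0.1675]
nut [0.5448 0.17  ] empty [0.5401 0.1055] [0.5436 0.1012]
plate [array([ 0.4267, -0.1753]), array([ 0.5326, -0.1635]), array([ 0.5817, -0.4102]), array([ 0.472 , -0.4407])] [np.float64(0.26929195151694574), np.float64(0.10658551856007177), np.float64(0.2514669961094854), np.float64(0.11387371457948119)]
panel [ 0.4378 -0.2006]
panel [ 0.5309 -0.1894]
panel [ 0.5362 -0.1809]
panel [ 0.4354 -0.2051]
cam [ 0.5318 -0.3756]
cam [ 0.5408 -0.4194]
cam [ 0.4874 -0.438 ]
cam [ 0.4821 -0.3931]
lens [ 0.5065 -0.3483]
```

B is at about (0.556, 0.223), with its cap at 0.202, and the rotor axis is near (0.548, 0.163). The stand is yawed about 9 degrees. Next I rise and approach for a wrist look.

The manual's scale: shifts go in shares of 0.4 m and turns go in shares of pi/2 rad. Converting my numbers, -0.035 m / 0.4 = -0.0875, 0.0025 m / 0.4 = 0.0063.

Call:
drive_effector --increments '[[0.07,[0,0,-0.0875],0],[0.07,[0,0,-0.0875],0],[0.07,[0.0875,0.0063,0],0],[0.07,[0.0875,0.0063,0],0],[0.07,[0.0875,0.0063,0],0],[0.07,[0.0875,0,0],0],[0.07,[0,0,0],0],[0.07,[0,0,0],0],[0.07,[0,0,0],0]]'

```text
time: 0.9
tool_pos: [0.5574, 0.1397, 0.275]
ee_rot: [-3.141, 0.001, 1.571]
wrist_force: [-0.1, -0.3, 0.1]
width: 0.0702
finger_force: 0.0
```

```bash
python3 - <<'E'
from bench import robot, snapshot
from h import *
save(snapshot('wrist'),'wrist1')
for n,P in [('B',(.5565,.2232,.202)),('C',(.4882,.1679,.202)),('A',(.6082,.1561,.202))]: print(n,proj('wrist1',P))
E
```

```text
B [253.80525813  96.01154052]
C [167.4553903  168.87426009]
A [318.70688832 183.60396161]
```

View pics/wrist1.png

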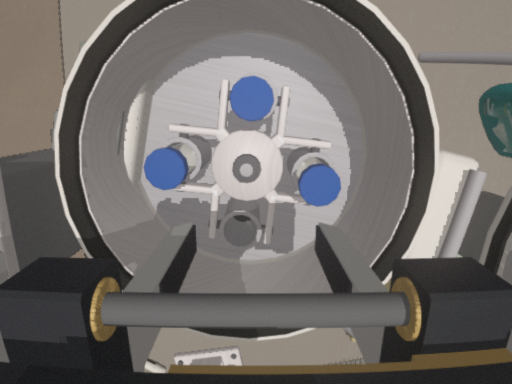

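The wrist view confirms it: caps at (252,98), (166,168) and (320,185), with the empty bucket at (240,228). The top tube is the unpaired one.

```bash
python3 - <<'E'
from h import *
for u,v in [(252,98),(166,168),(320,185)]: print(atz('wrist1',u,v,.202))
print(tri(('wrist1',252,98),('side0',175+147/4,195+163/4),('scene0',170+169/4,110+53/4)))
E
```

```text
[0.55514305 0.22174353 0.202     ]
[0.48707526 0.1686022  0.202     ]
[0.60929143 0.15496654 0.202     ]
(array([0.55596347, 0.22249171, 0.20219219]), [0.0011154680029580612, 0.0022654357250636702, 0.0028877117193694367])
```

Scaled: 0.0423 m / 0.4 = 0.1058, 0.04 m / 0.4 = 0.1, 0.11 rad / 1.5708 = 0.07.

Call:
drive_effector --increments '[[0.07,[0.1,-0.005,0],0],[0.07,[0.1058,0,0],0],[0.07,[0,0,0],0.07],[0.07,[0,0,0],0],[0.07,[0,0,0.09],0],[0.07,[0,0,0.09],0],[0.07,[0,0,0.05],0],[0.07,[0,0,0.025],0],[0.07,[0,0,0.02],0],[0.07,[0,0,0],0],[0.07,[0,0,0],0],[0.07,[0,0,0],0]]'

```text
time: 1.95
tool_pos: [0.5568, 0.2215, 0.1678]
ee_rot: [3.138, -0.001, 1.461]
wrist_force: [0.1, -0.2, -0.4]
width: 0.0702
finger_force: 0.0
```

Scaled: 0.003 m / 0.4 = 0.0075, -0.001 m / 0.4 = -0.0025.

Call:
drive_effector --increments '[[0.07,[0.0013,-0.0025,0.0075],0],[0.05,[0,0,0],0],[0.04,[0,0,0],0],[0.02,[0,0,0],0],[0.02,[0,0,0],0],[0.02,[0,0,0],0],[0.02,[0,0,0],0],[0.02,[0,0,0],0],[0.02,[0,0,0],0]]'

```text
time: 2.7
tool_pos: [0.5546, 0.2223, 0.1625]
ee_rot: [3.141, -0.0, 1.461]
wrist_force: [-0.7, 0.3, 0.0]
width: 0.0332
finger_force: 30.0
```

Scaled: -0.02 m / 0.4 = -0.05, -0.015 m / 0.4 = -0.0375.

Call:
drive_effector --increments '[[0.02,[0,0,-0.0125],0],[0.02,[0,0,-0.025],0],[0.02,[0,0,-0.0375],0],[0.02,[0,0,-0.05],0],[0.02,[0,0,-0.05],0],[0.02,[0,0,-0.05],0],[0.02,[0,0,-0.05],0],[0.02,[0,0,-0.05],0],[0.02,[0,0,-0.05],0],[0.02,[0,0,-0.0375],0],[0.02,[0,0,0],0],[0.02,[0,0,0],0],[0.02,[0,0,0],0]]'

```text
time: 3.78
tool_pos: [0.5543, 0.2222, 0.3267]
ee_rot: [-3.141, 0.001, 1.461]
wrist_force: [-0.6, -0.3, -0.5]
width: 0.033
finger_force: 30.0
```

```bash
python3 - <<'E'
from bench import robot, snapshot
from h import *
ims=[]
for n in ['side','wrist']:
    s=snapshot(n); save(s,n+'2'); ims.append(s['color'])
s=cv2.resize(ims[0][70:300,140:330],(400,484)); w=cv2.resize(ims[1],(400,300)); w=cv2.copyMakeBorder(w,0,184,0,0,0)
cv2.imwrite('pics/c2.png',np.hstack([s,w]))
E
```

```text
(no output)
```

View pics/c2.png

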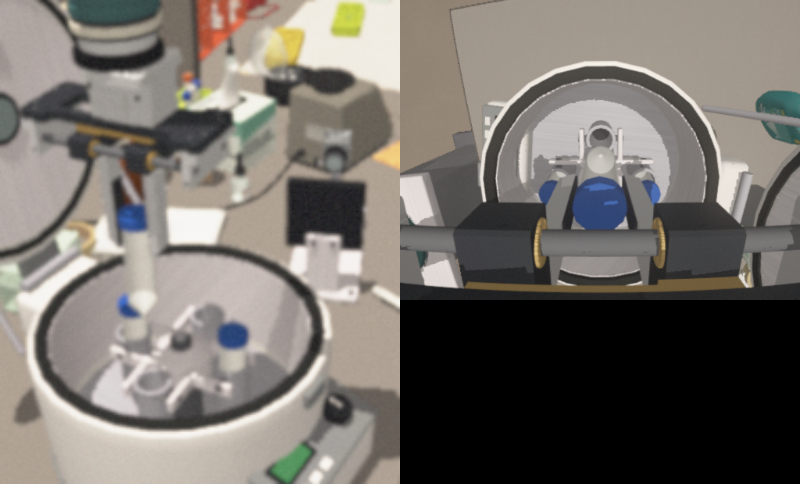

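The tube came out upright, and the tubes at (130,308) and (233,337) in the crop are still seated. Now I move it high over to the stand.

Scaled: -0.035 m / 0.4 = -0.0875, -0.025 m / 0.4 = -0.0625, -0.09 rad / 1.5708 = -0.0573.

Call:
drive_effector --increments '[[0.02,[-0.025,0,0],0],[0.02,[-0.0625,0,0],0],[0.02,[-0.0875,0,0],0],[0.02,[-0.0875,0,0],0],[0.02,[-0.0875,0,0],0],[0.02,[-0.0875,0,0],0],[0.02,[-0.0875,0,0],0],[0.02,[-0.0875,0,0],0],[0.02,[-0.0875,0,0],0],[0.02,[-0.0875,0,0],0],[0.02,[-0.0875,0,0],0],[0.02,[-0.0875,0,0],0],[0.02,[-0.0875,0,0],0],[0.02,[-0.0875,0,0],0],[0.02,[-0.0875,0,0],0],[0.02,[-0.0625,0,0],0],[0.02,[-0.025,0,0],0],[0.02,[0,0,0],-0.0573],[0.02,[0,0,0],-0.0573],[0.02,[0,0,0],-0.0573]]'

```text
time: 5.55
tool_pos: [0.4965, -0.2993, 0.3269]
ee_rot: [-3.141, -0.001, 1.735]
wrist_force: [-0.4, -0.1, 0.2]
width: 0.0333
finger_force: 30.0
```

Call:
drive_effector --increments '[[0.02,[0,0,0],0],[0.02,[0,0,0],0],[0.02,[0,0,0],0],[0.02,[0,0,0],0]]'

```text
time: 5.88
tool_pos: [0.4969, -0.2991, 0.3275]
ee_rot: [3.142, -0.0, 1.73]
wrist_force: [0.7, 0.0, -0.3]
width: 0.0333
finger_force: 30.0
```

```bash
python3 - <<'E'
from bench import robot, snapshot
from h import *
s=snapshot('wrist');save(s,'wrist3');cv2.imwrite('pics/w3.png',cv2.resize(s['color'],(800,600),interpolation=cv2.INTER_CUBIC))
E
```

```text
(no output)
```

View pics/w3.png

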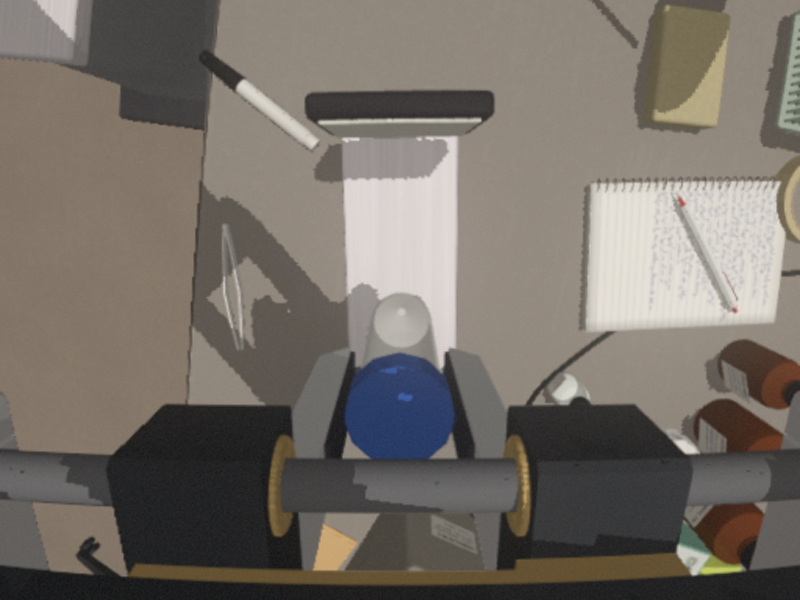

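The panel's top front edge is at row 119 from (306) to (494). The plate edges run (345,150)→(349,345) and (457,140)→(457,345), so the yaw is nearly aligned.

```bash
python3 - <<'E'
from h import *
np.set_printoptions(precision=4,suppress=True)
q=lambda u,v,z:atz('wrist3',u*.64-.18,v*.64-.18,z)[:2]
ang=lambda d:np.degrees(np.arctan2(d[1],d[0]))
a,b=q(306,118,.196),q(494,118,.196);print('top front',a,b,np.linalg.norm(b-a),ang(b-a)+90,(a+b)/2)
a2,b2=q(306,93,.196),q(494,93,.196);print('top back',a2,b2,np.linalg.norm(b2-a2))
c,d=q(317,120,.19),q(483,120,.19);print('white top',c,d,np.linalg.norm(d-c),(c+d)/2)
e,f=q(328,138,.089),q(472,138,.089);print('white bot',e,f,np.linalg.norm(e-f),(e+f)/2,ang(f-e)+90)
l1,l2,r1,r2=q(345,150,.012),q(349,345,.012),q(457,140,.012),q(457,345,.012);print('plate',l1,l2,r1,r2,ang(l1-l2),ang(r1-r2))
y=(l1-l2)/np.linalg.norm(l1-l2)+(r1-r2)/np.linalg.norm(r1-r2);y/=np.linalg.norm(y);x=np.array([y[1],-y[0]])
print('y',y,ang(y),'center x by panel',(a+b)/2@x,(c+d)/2@x,(e+f)/2@x,'plate',((l1+l2)/2@x+(r1+r2)/2@x)/2, 'width',(r1-l1)@x)
S=lambda u,v,z:atz('scene0',235+(u-400)/3.6,210+v/3.6,z)[:2]
for n,p in [('lens',S(660,257,.14)),('camtop',np.mean([S(*t,.163) for t in [(722,252),(776,297),(727,362),(676,310)]],0))]: print(n,p@x,p@y)
print('panel y',(a+b)/2@y,(c+d)/2@y,(e+f)/2@y); print('cap', q(400,407,.3675), q(401,315,.2505))
E
```

```text
top front [ 0.4263 -0.2032] [ 0.5353 -0.1856] 0.11039150079157554 99.17867818650599 [ 0.4808 -0.1944]
top back [ 0.4245 -0.1892] [ 0.5326 -0.1717] 0.10955227412839103
white top [ 0.4319 -0.2028] [ 0.5299 -0.187 ] 0.09934474726496537 [ 0.4809 -0.1949]
white bot [ 0.4251 -0.206 ] [ 0.5378 -0.1878] 0.11417728419929404 [ 0.4815 -0.1969] 99.17696908155271
plate [ 0.4312 -0.2097] [ 0.4615 -0.3997] [ 0.5337 -0.1839] [ 0.5707 -0.3821] 99.06240793441151 100.57915218243204
y [-0.1706  0.9853] 99.82078005842178 center x by panel 0.4406122299944335 0.44061751965468315 0.4408110636746678 plate 0.44185684902172323 width 0.1054031101231947
lens 0.43872947069919294 -0.42872840200917683
camtop 0.4337168211315002 -0.4876223660037662
panel y -0.27358107450341673 -0.27409343246801215 -0.2761602665405519
cap [ 0.4969 -0.2961] [ 0.498  -0.2982]
```

Scaled: 0.03 m / 0.4 = 0.075, 0.0277 m / 0.4 = 0.0693, -0.005 rad / 1.5708 = -0.0032.

Call:
drive_effector --increments '[[0.02,[0.0693,0.0018,0],0],[0.02,[0,0,0],-0.0032],[0.02,[0,0,0.05],0],[0.02,[0,0,0.075],0],[0.02,[0,0,0.075],0],[0.02,[0,0,0.075],0],[0.02,[0,0,0.075],0],[0.02,[0,0,0.05],0],[0.02,[0,0,0.0213],0],[0.02,[0,0,0],0],[0.02,[0,0,0],0],[0.02,[0,0,0],0],[0.02,[0,0,0],0]]'

```text
time: 7.02
tool_pos: [0.4943, -0.2729, 0.1615]
ee_rot: [3.138, 0.003, 1.736]
wrist_force: [-0.5, 0.8, 0.7]
width: 0.0335
finger_force: 30.0
```

```bash
python3 - <<'E'
from bench import robot, snapshot
from h import *
for n in ['scene','side']:
    save(snapshot(n),n+'4')
for P in [(.4935,-.27,.1985),(.4935,-.27,.14),(.4935,-.27,.0815)]: print(proj('scene4',P),proj('side4',P))
a=cv2.imread('pics/scene4.png')[200:350,220:350];b=cv2.imread('pics/side4.png')[110:235,250:350]
f=lambda x,k:cv2.resize(x,None,fx=k,fy=k,interpolation=cv2.INTER_CUBIC)
a=f(a,3.6);b=f(b,3.2);b=cv2.copyMakeBorder(b,0,a.shape[0]-b.shape[0],0,0,0);m=np.hstack([a,b]);print(m.shape);cv2.imwrite('pics/c4.png',m)
E
```

```text
[285.70686259 246.6022785 ] [297.37298211 141.02931648]
[284.62385789 260.15581654] [296.66156232 157.40356009]
[283.62897416 272.57445423] [295.96990568 172.9599435 ]
(540, 788, 3)
```

View pics/c4.png

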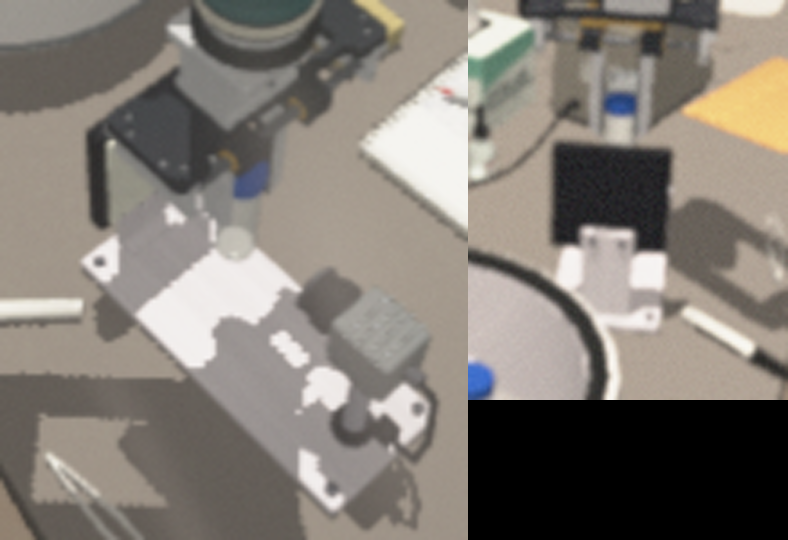

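In the side crop the cap is at (620,97), as predicted. In the scene crop the body (245,215) and tip (236,262) sit 2–3 px right of the predicted line. I'll check that enlarged, with the predicted outline overlaid.

```bash
python3 - <<'E'
from bench import robot, snapshot
from h import *
o=robot.get_obs();print(o['tool_pos'],o['ee_rot'])
save(snapshot('wrist'),'wrist5')
def crop(n,x,y,w,h,k,c):
    im=cv2.resize(cv2.imread(f'pics/{n}.png')[y:y+h,x:x+w],None,fx=k,fy=k,interpolation=cv2.INTER_CUBIC)
    t=np.linspace(0,2*np.pi,60)
    for z,r in [(.1985,.017),(.186,.017),(.186,.0145),(.1005,.0145),(.0815,.001)]:
        p=np.array([(proj(n,(c[0]+r*np.cos(a),c[1]+r*np.sin(a),z))-[x,y]+.5)*k for a in t])
        cv2.polylines(im,[p.astype(int)],True,(0,0,255),1)
    return im
c=(.4943,-.2712)
a=crop('scene4',265,230,48,52,8,c); b=crop('wrist5',170,150,170,175,2.35,c)
h=max(len(a),len(b));a=cv2.copyMakeBorder(a,0,h-len(a),0,0,0);b=cv2.copyMakeBorder(b,0,h-len(b),0,0,0)
m=np.hstack([a,b]);print(m.shape);cv2.imwrite('pics/c5.png',m)
E
```

```text
[ 0.49402247 -0.27264793  0.16087113] [3.13912675e+00 2.30753722e-03 1.73575739e+00]
(416, 784, 3)
```

View pics/c5.png

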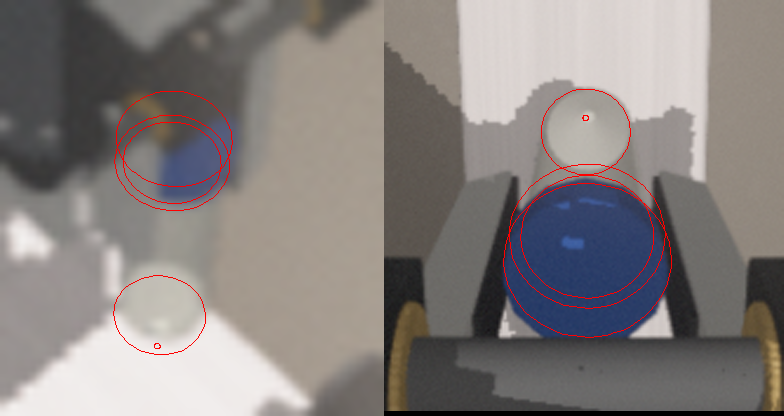

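The wrist overlay puts the tube upright at (0.494, -0.271), on target. The height is about 2 mm high, so I'll lower it slightly and let it settle.

Scaled: 0.0015 m / 0.4 = 0.0038, -0.0005 m / 0.4 = -0.0013.

Call:
drive_effector --increments '[[0.02,[0,-0.0013,0.0038],0],[0.02,[0,0,0],0],[0.02,[0,0,0],0],[0.02,[0,0,0],0],[0.02,[0,0,0],0],[0.02,[0,0,0],0],[0.02,[0,0,0],0],[0.02,[0,0,0],0],[0.02,[0,0,0],0],[0.02,[0,0,0],0],[0.02,[0,0,0],0],[0.02,[0,0,0],0]]'

```text
time: 8.17
tool_pos: [0.4927, -0.2722, 0.1575]
ee_rot: [3.142, 0.0, 1.736]
wrist_force: [-0.5, 0.9, -0.1]
width: 0.0334
finger_force: 30.0
```

Scaled: -0.001 m / 0.4 = -0.0025, 0.0005 m / 0.4 = 0.0013.

Call:
drive_effector --increments '[[0.02,[0,0.0013,-0.0025],0],[0.02,[0,0,0],0],[0.02,[0,0,0],0],[0.02,[0,0,0],0],[0.02,[0,0,0],0],[0.02,[0,0,0],0],[0.02,[0,0,0],0],[0.02,[0,0,0],0],[0.02,[0,0,0],0],[0.02,[0,0,0],0]]'

```text
time: 9.0
tool_pos: [0.4932, -0.2721, 0.1585]
ee_rot: [3.142, 0.0, 1.736]
wrist_force: [0.4, -0.0, -0.5]
width: 0.0335
finger_force: 30.0
```

```bash
python3 -c "
from bench import robot, snapshot
print(robot.close_job())"
```

```text
the job is handed in; nothing more can be done
None
```

I took the unpaired tube out and handed the job in at 9.0 s with it held still and upright, its middle within about 2–4 mm of the view point by my measurements; the other two tubes were still seated after the lift, and nothing on the bench was seen to be disturbed.

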